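# Tip the tea carton down onto its marked place

### The job

Get the teal tea-bag carton ready for opening: with the fingertips, first slide the glass caddy off the blue taped rectangle so that no part of it stands over the rectangle, keeping it upright on the counter. Then push the standing teal carton high on its cream-panelled face, so that it topples over forwards and comes to lie inside the rectangle with the cream panel facing up. Do not pinch or lift anything, and leave the rust carton, mugs, teaspoon, teapot and kettle where they are.

Things in the scene. Friction and masses are not known exactly. Their poses are not given: they have to be found in the camera images.
- zone: Rectangle of dark blue tape stuck flat on the white counter (0.8 mm thick, too thin to obstruct anything), inside 190 mm along its x and 130 mm along its y; the tape is 8 mm wide. Origin: centre of the rectangle, on the counter. Its x axis is the direction in which the carton is to fall; the carton stands at its -x end.
- carton: Teal closed tea carton, 0.13 to 0.25 kg, standing: 45 mm deep (its x), 80 wide (y), 140 tall (z). Origin: centre of underside. Cream panel on its -x face; its +x face looks along the rectangle, within 0.05 rad. Pushed 120 mm up on the -x face, it passes its balance after about 45 mm and tips about its lower +x edge, 25 mm inside the rectangle's -x end; tipped where it stands it fits inside.
- carton_center (a point): Centre of the teal carton, 70 mm above its underside.
- carton_foot (a point): Middle of the teal carton's lower +x edge, about which it tips over; this edge stays down on the counter throughout.
- caddy: Round glass tea caddy with a wooden lid, 68 mm in diameter, 65 mm tall, about 0.35 kg, standing inside the taped rectangle in its +x half. Origin: centre of its underside. Pushed low (20 mm up or so) it slides upright; the two fingers, part open with their line across the push, cradle it.
- other_carton: Rust-coloured carton of the same size and shape as the teal one (45 x 80 x 140 mm), standing beside it, to the -y side of the rectangle. Origin: centre of its underside. To be left alone.
- mug_red: White mug with red spots, 76 mm in diameter, 90 mm tall, its handle reaching to 67 mm from the axis on its +y side. It stands beside the rectangle, on the other side from the teaspoon (which side varies), its axis about 220 mm from the rectangle's centre line. Origin: centre of its underside. To be left alone.
- mug_blue: White mug with blue spots, same size and shape as the red-spotted one, standing far off to the robot's left. Origin: centre of its underside. To be left alone.
- spoon: Steel teaspoon, 140 mm long and about 30 mm wide, lying roughly parallel to the rectangle's length, about 220 mm from its centre line, on the other side from the red-spotted mug. Origin: near the middle of its length, on the counter. To be left alone.
- teapot: Cream ceramic teapot, body 140 mm in diameter, 130 mm tall; spout (-x) and handle (+x) reach to 120 mm from its axis; far to the robot's right. Origin: centre of its underside. To be left alone.
- kettle: Teal kettle with a push-button lid, 164 mm in diameter, 204 mm tall, its handle reaching to 125 mm from the axis on its +x side; far to the robot's left. Origin: centre of its underside. To be left alone.
Mind the look-alikes: they are no part of the job. What is shaped like the carton but purple or yellow is not meant.

How it is judged (in metres and radians):
On the way, in this order (a step that is already met when the one before it is completed fails the run):
1. the caddy stands upright and still, clear of the rectangle, while the teal carton still stands ((y of caddy in the frame of zone above 0.099 m or y of caddy in the frame of zone below -0.099 m or x of caddy in the frame of zone above 0.129 m or x of caddy in the frame of zone below -0.129 m) and angle between caddy's own z axis and vertical below 0.1 rad and height (world z) of caddy below 0.01 m and linear speed of caddy below 0.02 m/s and angle between carton's own z axis and vertical below 0.15 rad), for 0.2 s.
2. the teal carton lies inside the rectangle, cream panel up (angle between carton's own x axis and vertical above 3 rad and height (world z) of carton below 0.03 m and x of carton_center in the frame of zone between -0.027 and 0.027 m and y of carton_center in the frame of zone between -0.027 and 0.027 m and angle between the y axis of carton and the y axis of zone, either way round below 0.25 rad and linear speed of carton below 0.02 m/s), for 0.2 s.
At the end, for the whole second after the job is handed in: Teal carton lies flat and still, panel up (0.14 rad), centre within 27 mm of the rectangle's centre along each of its axes, sides parallel within 0.25 rad; caddy upright and still on the counter, clear of the rectangle (axis over 99 mm from its centre line or over 129 mm from its centre lengthwise) (all of step 2 and (y of caddy in the frame of zone above 0.099 m or y of caddy in the frame of zone below -0.099 m or x of caddy in the frame of zone above 0.129 m or x of caddy in the frame of zone below -0.129 m) and angle between caddy's own z axis and vertical below 0.1 rad and height (world z) of caddy below 0.01 m and linear speed of caddy below 0.02 m/s); the robot touches nothing.
It fails at once if the caddy is lifted or tipped (height (world z) of caddy above 0.02 m or angle between caddy's own z axis and vertical above 0.35 rad).
It fails at once if the teal carton is lifted: its lower front edge leaves the counter (height (world z) of carton_foot above 0.03 m or height (world z) of carton_center above 0.105 m).
It fails at once if the rust carton is disturbed (moved over 15 mm or tipped) (distance of other_carton from where it was at the start of the episode above 0.015 m or angle between other_carton's own z axis and vertical above 0.25 rad).
It fails at once if a mug or the teaspoon is disturbed (moved over 15 mm or tipped) (distance of any of mug_red, mug_blue, spoon from where it was at the start of the episode above 0.015 m or angle between any of mug_red, mug_blue, spoon's own z axis and vertical above 0.25 rad).
It fails at once if the teapot or kettle is disturbed (moved over 15 mm or tipped) (distance of any of teapot, kettle from where it was at the start of the episode above 0.015 m or angle between any of teapot, kettle's own z axis and vertical above 0.25 rad).
It also fails if it takes over 53 s, if anything falls off the work surface, if the arm or the gripper's body presses on something with over 40 N, if the wrist force passes 120 N, or if a joint passes its speed limit or range.

### The arm

A 7-joint arm with a two-finger parallel gripper is mounted at the origin on the work surface. World frame = base frame: x ahead of the robot, y to its left, z up, the work surface at z = 0. Lengths are in mm, angles in rad, forces in N, time in s.
With the tool pointing down it reaches from about 400 to 850 mm from the base axis. Payload 4.4 kg.
Tool frame: the origin (TCP) lies at the very end of the fingers, on their centre line; the grasp point (between the pads) lies 19 mm behind it (grip_point_offset is the distance from the TCP to the grasp point, in mm); z points along the fingers, y is the direction in which the jaws open and shut (so a half turn about z gives the same grasp; the last joint's range is limited). The gripper opens to 94 mm and grips with 3 to 60 N. Pads are 16 mm wide; open, the fingers measure 119 mm over their backs; the gripper's body (75 mm by 177 mm) begins 78 mm behind the grasp point.
Start: joints at [-1.334, 0.628, 0.038, 1.517, -0.027, 0.996, -0.02], TCP at [193.801, 620.451, 205.478] pointing down, gripper open.
Joint ranges: [-3.06, 3.06], [-0.37, 2.12], [-1.25, 1.32], [0.18, 2.47], [-1.1, 4.24], [0.23, 1.98], [-2.94, 2.94]. Speed limits (rad/s): [2.57, 2.57, 3.14, 3.14, 3.14, 3.14, 3.14].

### API

Orientations are given as [roll, pitch, yaw] about the fixed x, y, z axes, in that order (R = Rz(yaw) Ry(pitch) Rx(roll)).
In Python, from rig import * gives the robot as it stands.
- The arm moves only by the tool step_arm, never from a script. Its argument "deltas" is a list that holds one entry, the list of rows, each a list of 7 numbers: the opening in per cent of the stroke, from 0 (shut) to 100 (fully open), then the shift along the world's x, y, z in m, then the turn, a rotation vector about the world's x, y, z in degrees. A call has 1 to 5 rows; each row shifts and turns the pose as measured when the row begins; what a row does not reach is not made up. A row lasts 1/10 s, in which the tool goes at most 50 mm and 8.59 degrees, less where a joint would pass 70% of its speed; a pose out of reach is approached as far as the arm can. A call is refused whole if a number of a shift passes 0.05 or a number of a turn 8.59, either way. A call with a gripper value outside its range is refused whole. The fingers move at their own pace and stop on an object; "squeeze" is the grip in N (left out, the last holds). Time passes only in rows, so rows that do not move let the fingers close. It gives the time, the measured TCP pose, the force and the opening at its end, in the units of the state.
- read_state(): the state, without advancing time (a new reading comes with each control period).
- snapshot(name): name is "side" or "top"; returns a dict with "frame" (420x560x3 uint8, blue, green, red), "range_z" (420x560 float32, mm along the optical axis (not along the pixel's ray), 0 where there is no reading), "mtx" (3x3 intrinsics, pixels), "xyz" and "rotation" of the camera in the world. Camera axes: x right, y down, z forward; pixel columns grow to the right and rows downward; lengths in mm; the calibration is good to about 2 mm. A picture is of the moment at which its call begins.
- sign_off(): hands the job in, once; it reports no verdict.
The state is a dict: "clock": time; "joints": joint angles; "dq": joint speeds; "joint_efforts": joint torques, N m; "tool_pos": TCP position; "tcp_rot": TCP orientation; "contact_force": force on the tool from outside, world axes, zero at the start; "wrist_torque": the same for the moment, N m; "gripper_width": finger opening in mm.
Only numpy, scipy, OpenCV 4.12 (cv2) and the standard library are available. Lean on these libraries where they do the work, as an engineer would, in place of code of your own. Each camera call takes 0.05 s, during which the arm holds its last target.

## Working session

There is one attempt and no reset: what is moved stays moved. The work goes in short steps, Python scripts to look and compute and a tool call to move; the robot and the scene stay as the last step left them, time stands still between calls to the robot, and variables do not carry over. Pictures are saved under pics/ and viewed, and the job is handed in when it is done.

Besides the shell and the picture viewer there is one more tool, called after "Request:" in YAML: its name, and indented under it one key for each argument. step_arm: Moves the arm, as the interface text tells. Its arguments: {"type":"object","properties":{"deltas":{"type":"array"},"squeeze":{"type":"number"}},"required":["deltas"]}

```bash
mkdir -p pics; ls; python3 - <<'E'
from rig import *
import cv2
print(read_state())
for n in("top","side"):
    s=snapshot(n); cv2.imwrite(f"pics/{n}0.png",s["frame"]); print(n,s["mtx"],s["xyz"],s["rotation"])
E
```

```text
pics
{'clock': 0.0, 'joints': array([-1.33379246,  0.629284  ,  0.03842504,  1.51829452, -0.02705234,
        0.99630902, -0.01998914]), 'dq': array([ 0.00011061,  0.0007093 , -0.00155208, -0.00046344, -0.0003539 ,
       -0.00048559,  0.00011269]), 'joint_efforts': array([ 5.39378034e-04, -5.49728680e+01,  1.14333931e+00, -1.86635309e+01,
       -5.24554309e-02,  2.34835292e-02,  1.43158404e-04]), 'tool_pos': array([193.58639103, 619.84530516, 204.61756164]), 'tcp_rot': array([-3.13981421e+00, -3.50959531e-05,  2.83878649e+00]), 'contact_force': array([ 1.07409206,  0.72504048, -0.14944671]), 'wrist_torque': array([ 0.05605333, -0.01256933, -0.00897092]), 'gripper_width': 93.77811901037232}
top [[501.09502538   0.         287.35715122]
 [  0.         501.09502538 207.53491569]
 [  0.           0.           1.        ]] [ 302.06415362    3.63708753 1428.53545811] [-2.95610617  0.00826671 -1.58296921]
side [[380.42992201   0.         287.01726419]
 [  0.         380.42992201 209.38213837]
 [  0.           0.           1.        ]] [ 420.83852982 -998.62410121  974.15000117] [-2.30472261 -0.01490666 -0.11964957]
```

View pics/top0.png

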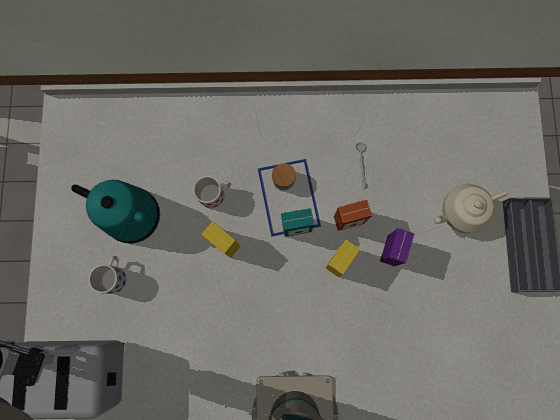

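View pics/side0.png

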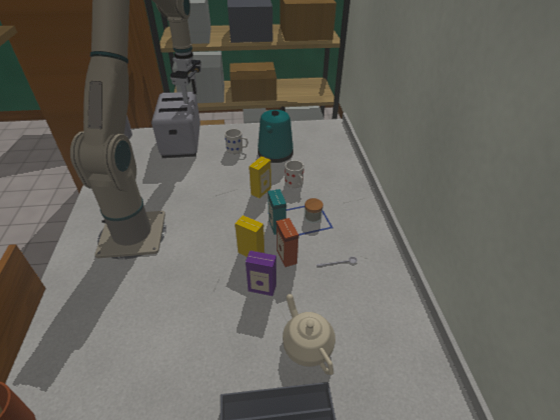

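The top view shows the blue rectangle (corners about (259,169), (305,160), (319,226), (272,235)) with the caddy lid at (284,176) and the teal carton at (297,222). The rust carton is at (352,215), the red mug at (209,191), and the spoon at (363,165). There are yellow cartons at (220,239) and (343,258), and a purple one at (397,247).

```bash
cat > h.py <<'E'
import numpy as np, cv2
from scipy.spatial.transform import Rotation as R
def cloud(s):
    z=s["range_z"].astype(float); h,w=z.shape; K=s["mtx"]
    u,v=np.meshgrid(np.arange(w),np.arange(h))
    p=np.stack([(u-K[0,2])/K[0,0]*z,(v-K[1,2])/K[1,1]*z,z],-1)
    P=p@rot(s).T+s["xyz"]; P[z==0]=np.nan
    return P
def rot(s):
    r=np.asarray(s["rotation"]); return r if r.shape==(3,3) else R.from_euler("xyz",r).as_matrix()
def proj(s,X):
    c=(np.atleast_2d(X)-s["xyz"])@rot(s); K=s["mtx"]
    return np.c_[c[:,0]/c[:,2]*K[0,0]+K[0,2],c[:,1]/c[:,2]*K[1,1]+K[1,2]]
def masks(s):
    hsv=cv2.cvtColor(s["frame"],cv2.COLOR_BGR2HSV); return hsv
E
python3 - <<'E'
from rig import *
from h import *
s=snapshot("top"); P=cloud(s); hsv=masks(s)
np.save("top0.npy",P)
for n,(u,v) in dict(lid=(284,176),teal=(297,215),rust=(352,208),mug=(209,191),spoon=(363,165),y1=(220,235),y2=(343,252),purple=(398,240),counter=(200,300),tape=(262,190),kettle=(108,203)).items():
    print(n,P[v,u].round(1),hsv[v,u])
m=(hsv[...,0]>105)&(hsv[...,0]<130)&(hsv[...,1]>120); m[:150]=0;m[245:]=0;m[:,:250]=0;m[:,330:]=0
q=P[m]; q=q[abs(q[:,2])<15]; print(len(q)); 
r=cv2.minAreaRect(q[:,:2].astype(np.float32)); print("tape",r,cv2.boxPoints(r).round(1),q[:,2].mean())
b=s["frame"][150:245,170:410]; cv2.imwrite("pics/crop_top.png",cv2.resize(b,None,fx=3.3,fy=3.3,interpolation=2))
for n,zlo,(x0,x1,y0,y1) in [("carton",130,(280,315,195,250)),("rust",130,(330,375,195,235)),("lid",55,(265,300,160,192)),("mug",80,(190,232,170,212)),("y1",130,(200,242,220,260)),("y2",130,(322,365,236,280))]:
    W=P[y0:y1,x0:x1].reshape(-1,3); W=W[(W[:,2]>zlo)&(W[:,2]<170)]
    r=cv2.minAreaRect(W[:,:2].astype(np.float32)); print(n,len(W),np.round(r[0],1),np.round(r[1],1),r[2],np.median(W[:,2]), W[:,2].max())
s2=snapshot("side"); b=s2["frame"][150:290,220:380]; cv2.imwrite("pics/crop_side.png",cv2.resize(b,None,fx=4,fy=4,interpolation=2))
E
```

```text
lid [647.4  20.1  67.6] [ 14 146 112]
teal [523.1 -13.5 143.9] [ 89 185  84]
rust [ 540.3 -157.5  140.6] [  9 177 118]
mug [620.7 239.2   8.5] [ 23  23 102]
spoon [ 694.2 -211.8    1.4] [20 11 72]
y1 [473.9 186.8 140.3] [ 25 193 151]
y2 [ 425.2 -129.8  145.1] [ 24 182 153]
purple [ 455.  -273.4  138.5] [140 165  96]
counter [309.5 260.3   1.8] [ 26  13 135]
tape [622.4  85.4   4.4] [112 211  86]
kettle [550.  459.5 202.2] [ 0  0 20]
362
tape ((602.2301635742188, 8.555397033691406), (205.02117919921875, 144.0040283203125), 11.017319679260254) [[487.8  59.6]
 [515.4 -81.7]
 [716.6 -42.5]
 [689.1  98.8]] 1.7421311195057023
carton 540 [513.9 -13.5] [46.5 80. ] 9.624350547790527 140.65810538179778 148.4141633053996
rust 544 [ 532.  -163.5] [45.7 81. ] 14.351143836975098 140.7094087975264 147.28496456038374
lid 459 [651.5  21.7] [66.2 66.8] 40.912227630615234 66.22685456163799 76.51154167430673
mug 170 [607.6 231.4] [74.7 74.9] 59.34674072265625 89.09006746247951 97.98797669027817
y1 550 [469.5 191.8] [81.6 45.4] 50.07364273071289 140.9336151805054 148.65944514042803
y2 560 [ 414.7 -133. ] [45.2 80.9] 54.6193733215332 140.47706282939703 149.25691146648637
```

View pics/crop_top.png

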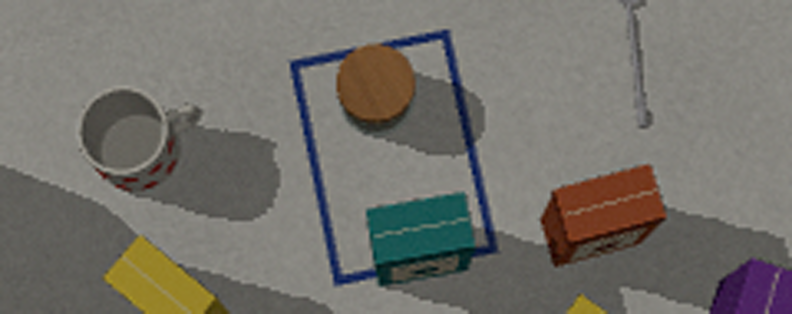

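View pics/crop_side.png

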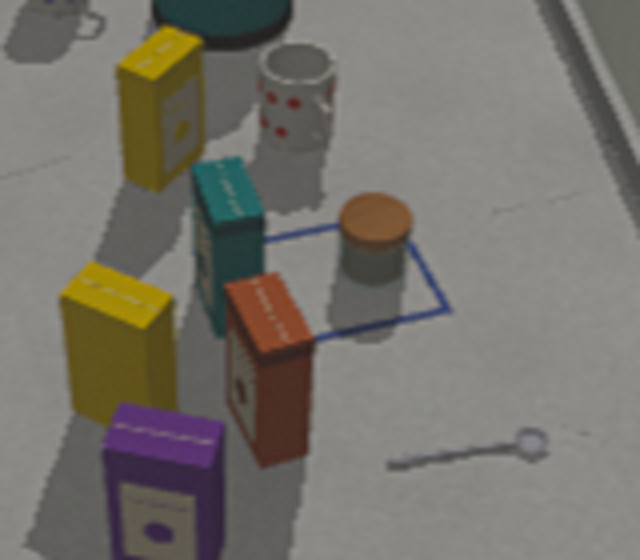

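Only one carton is teal: the one at top (297,222) / side (277,210), standing inside the -x end of the rectangle with its cream panel facing the robot. The kettle is teal but is no carton. The measured sizes fit: tape 205x144 outer, carton 46x80x141, caddy ø67x66.

In the zone frame (centre (602,8.6), yaw 11°) the caddy is at (51,3), the carton at (-91,-5) and the carton's front face at -68. I'll push the caddy along zone +x by about 95 mm. First I'll raise the arm and travel there.

Request:
step_arm:
  deltas:
    - [[43,0.01,-0.015,0.04,0,0,2],[43,0.02,-0.03,0.04,0,0,2],[43,0.025,-0.038,0.02,0,0,2],[43,0.027,-0.041,0.01,0,0,2],[43,0.027,-0.041,0,0,0,2]]

```text
clock: 0.7
tool_pos: [298.0, 454.6, 314.9]
tcp_rot: [-3.138, -0.002, 3.035]
contact_force: [1.5, 0.2, -1.0]
gripper_width: 57.1
```

Request:
step_arm:
  deltas:
    - [[43,0.027,-0.041,0,0,0,2],[43,0.027,-0.041,0,0,0,2],[43,0.027,-0.041,0,0,0,2],[43,0.027,-0.041,0,0,0,2],[43,0.027,-0.041,0,0,0,2]]

```text
clock: 1.2
tool_pos: [434.5, 244.1, 316.2]
tcp_rot: [-3.14, 0.001, -3.065]
contact_force: [1.0, 0.3, 0.8]
gripper_width: 40.8
```

Request:
step_arm:
  deltas:
    - [[43,0.028,-0.039,-0.01,0,0,1.5],[43,0.028,-0.039,-0.01,0,0,1.5],[43,0.028,-0.039,-0.01,0,0,1.5],[43,0.028,-0.039,-0.01,0,0,1],[43,0.028,-0.039,-0.01,0,0,1]]

```text
clock: 1.7
tool_pos: [576.7, 44.3, 267.6]
tcp_rot: [3.141, 0.006, -2.946]
contact_force: [0.1, 0.3, 0.7]
gripper_width: 40.6
```

Request:
step_arm:
  deltas:
    - [[43,0.02,-0.03,0,0.4,-2,0],[43,0,0,0,0.4,-2,0],[43,0,0,0,0.4,-2,0],[43,0,0,0,0,0,0]]

```text
clock: 2.1
tool_pos: [599.6, 1.5, 263.8]
tcp_rot: [-3.138, 0.112, -2.96]
contact_force: [-0.5, 1.1, -0.4]
gripper_width: 40.7
```

Request:
step_arm:
  deltas:
    - [[43,0.001,0.005,-0.04,0,0,0.3],[43,0.001,0.005,-0.04,0,0,0.3],[43,0,0,0,0,0,0],[43,0,0,0,0,0,0]]

```text
clock: 2.5
tool_pos: [603.6, 12.9, 184.5]
tcp_rot: [-3.138, 0.115, -2.948]
contact_force: [0.7, 0.5, 0.5]
gripper_width: 40.7
```

```bash
python3 - <<'E'
from rig import *
from h import *
st=read_state(); print(st["tool_pos"],st["tcp_rot"])
s=snapshot("side"); cv2.imwrite("pics/side1.png",cv2.resize(s["frame"][100:300,180:400],None,fx=3,fy=3))
E
```

```text
[603.56711201  12.87116385 184.52715832] [-3.13786684  0.11483967 -2.94788719]
```

View pics/side1.png

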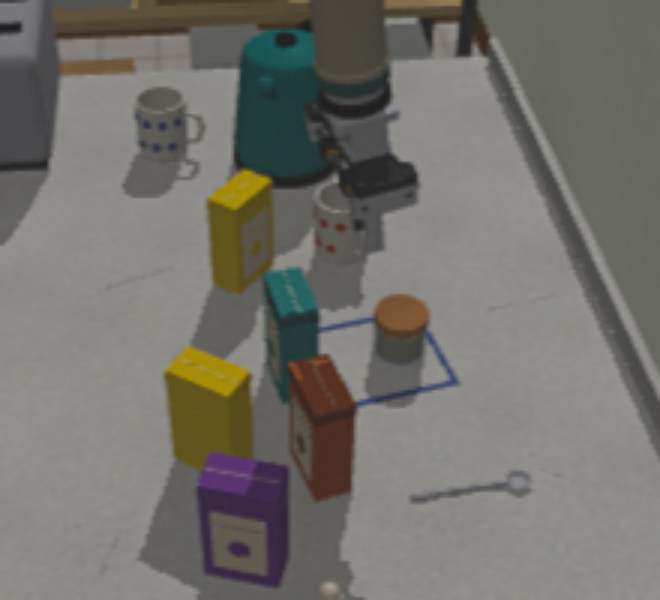

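The gripper hangs over the middle of the rectangle, with its fingers at about (360,230) in the crop. The carton at (290,330) and the caddy at (400,330) are untouched. I'll descend between them.

Request:
step_arm:
  deltas:
    - [[43,-0.002,0,-0.04,0,0,0],[43,-0.001,0,-0.04,0,0,0],[43,0,0,-0.03,0,0,0],[43,0,0,0,0,0,0]]

```text
clock: 2.95
tool_pos: [608.6, 13.5, 81.4]
tcp_rot: [-3.135, 0.132, -2.947]
contact_force: [-0.3, -0.1, -0.1]
gripper_width: 40.5
```

Request:
step_arm:
  deltas:
    - [[43,-0.001,0,-0.025,0,0,0],[43,0,0,-0.02,0,0,0],[43,0,0,-0.01,0,0,0],[43,0,0,0,0,0,0]]

```text
clock: 3.35
tool_pos: [616.3, 13.5, 34.9]
tcp_rot: [-3.133, 0.147, -2.947]
contact_force: [-0.5, 0.2, -0.0]
gripper_width: 40.9
```

```bash
python3 - <<'E'
from rig import *
from h import *
st=read_state(); print(st["joints"].round(3),st["dq"].round(3),st["tool_pos"],st["tcp_rot"])
s=snapshot("side"); cv2.imwrite("pics/side2.png",cv2.resize(s["frame"][150:270,240:380],None,fx=5,fy=5))
E
```

```text
[-0.089  0.754  0.044  1.903 -0.124  0.34   1.819] [-0.002 -0.036  0.007 -0.029  0.001  0.021 -0.   ] [616.33728953  13.45834296  34.86402686] [-3.13280307  0.14749436 -2.94682946]
```

View pics/side2.png

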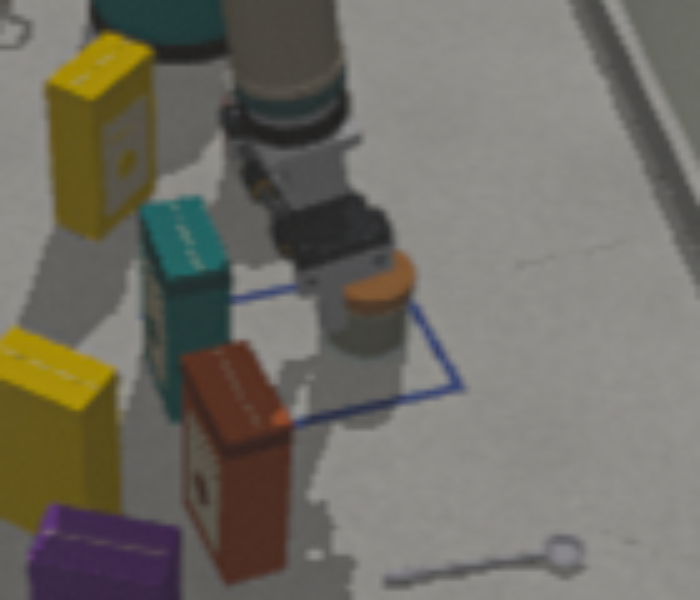

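Joint 6 is near its lower limit, which is dragging the tool forward. Nothing has been touched, so I'll take most of the tilt back out and step back a little before lowering.

Request:
step_arm:
  deltas:
    - [[43,-0.005,0,0,-0.5,2.5,0],[43,-0.005,0,0,-0.5,2.5,0],[43,0,0,0,0,0,0]]

```text
clock: 3.7
tool_pos: [610.0, 13.3, 41.4]
tcp_rot: [-3.131, 0.064, -2.947]
contact_force: [0.9, -0.1, 0.2]
gripper_width: 40.3
```

Request:
step_arm:
  deltas:
    - [[43,-0.003,0,-0.01,0,0,0],[43,0,0,-0.009,0,0,0],[43,0,0,0,0,0,0],[43,0,0,0,0,0,0]]

```text
clock: 4.1
tool_pos: [607.7, 13.1, 23.1]
tcp_rot: [-3.131, 0.069, -2.948]
contact_force: [-0.2, 0.3, 0.4]
gripper_width: 40.7
```

Request:
step_arm:
  deltas:
    - [[43,0.005,0.001,-0.004,0,0,0],[43,0.006,0.001,0,0,0,0],[43,0.006,0.001,0,0,0,0],[43,0.006,0.001,0,0,0,0],[43,0.006,0.001,0,0,0,0]]

```text
clock: 4.6
tool_pos: [630.0, 16.7, 17.5]
tcp_rot: [-3.133, 0.052, -2.949]
contact_force: [-7.3, -1.9, 6.3]
gripper_width: 41.0
```

Request:
step_arm:
  deltas:
    - [[43,0.006,0.0012,0,0,0,0],[43,0.006,0.0012,0,0,0,0],[43,0.006,0.0012,0,0,0,0],[43,0.006,0.0012,0,0,0,0],[43,0.006,0.0012,0,0,0,0]]

```text
clock: 5.1
tool_pos: [647.3, 19.7, 17.3]
tcp_rot: [-3.135, 0.022, -2.951]
contact_force: [-6.8, -1.4, 5.4]
gripper_width: 40.4
```

```bash
python3 - <<'E'
from rig import *
from h import *
s=snapshot("side"); cv2.imwrite("pics/side3.png",cv2.resize(s["frame"][150:270,240:380],None,fx=5,fy=5))
E
```

```text
(no output)
```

View pics/side3.png

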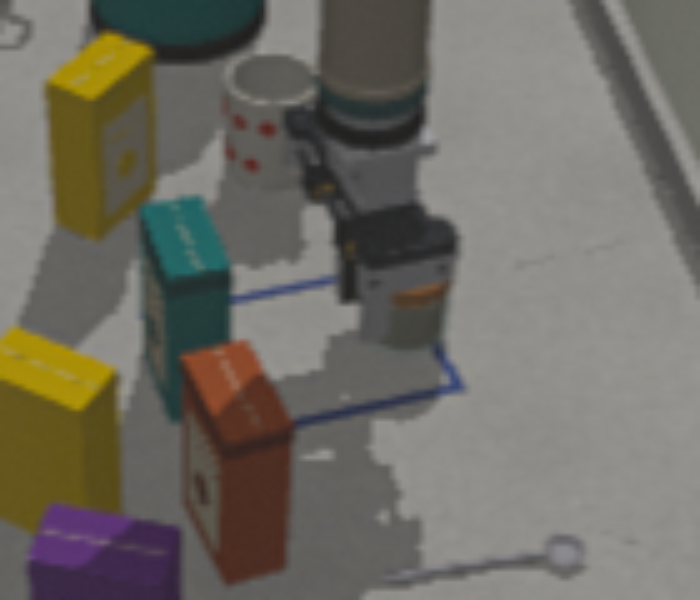

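The caddy at (415,320) is upright and sliding with about 7 N. I'll continue with a small tilt correction.

Request:
step_arm:
  deltas:
    - [[43,0.009,0.0017,0,0.1,-0.8,0],[43,0.009,0.0017,0,0.1,-0.8,0],[43,0.009,0.0017,0,0.1,-0.8,0],[43,0.009,0.0017,0,0.1,-0.8,0],[43,0.009,0.0017,0,0.1,-0.8,0]]

```text
clock: 5.65
tool_pos: [688.4, 26.9, 16.7]
tcp_rot: [-3.131, 0.081, -2.951]
contact_force: [-3.0, -0.5, 2.8]
gripper_width: 40.3
```

Request:
step_arm:
  deltas:
    - [[43,0.008,0.0016,0,0.1,-0.6,0],[43,0.008,0.0016,0,0.1,-0.6,0],[43,0.007,0.0014,0,0.1,-0.6,0]]

```text
clock: 5.95
tool_pos: [713.1, 31.8, 16.5]
tcp_rot: [-3.13, 0.114, -2.951]
contact_force: [-3.3, -1.0, 1.5]
gripper_width: 40.4
```

Request:
step_arm:
  deltas:
    - [[43,0,0,0,0,0,0],[43,-0.004,-0.001,0,0,0,0],[43,-0.01,-0.002,0,0,0,0],[43,-0.015,-0.003,0,0,0,0],[43,0,0,0,0,0,0]]

```text
clock: 6.45
tool_pos: [687.4, 26.7, 17.1]
tcp_rot: [-3.129, 0.125, -2.95]
contact_force: [-0.6, 0.2, 0.3]
gripper_width: 40.3
```

Request:
step_arm:
  deltas:
    - [[43,-0.01,-0.002,0.02,0,2,0],[43,-0.01,-0.002,0.04,0,2,0],[43,0,0,0.045,0,2,0],[43,0,0,0.045,0,0,0],[43,0,0,0.045,0,0,0]]

```text
clock: 6.95
tool_pos: [661.9, 23.1, 212.2]
tcp_rot: [3.131, 0.008, -2.952]
contact_force: [1.2, -1.1, -0.6]
gripper_width: 40.5
```

Request:
step_arm:
  deltas:
    - [[43,-0.03,-0.01,0.045,0,0,0],[43,-0.045,-0.01,0.03,0,0,0],[43,-0.045,-0.01,0,0,0,0],[43,-0.045,-0.01,0,0,0,0],[43,-0.045,-0.01,0,0,0,0]]

```text
clock: 7.45
tool_pos: [465.2, -23.9, 291.8]
tcp_rot: [3.135, 0.039, -2.947]
contact_force: [0.3, -1.1, 1.3]
gripper_width: 40.4
```

Request:
step_arm:
  deltas:
    - [[43,-0.045,-0.01,0,0,0,0],[43,-0.03,-0.005,0,0,0,0],[43,-0.02,-0.005,0,0,0,0],[43,0,0,0,0,0,0]]

```text
clock: 7.85
tool_pos: [362.6, -45.7, 293.7]
tcp_rot: [3.136, 0.046, -2.951]
contact_force: [0.7, 0.4, 0.5]
gripper_width: 40.6
```

```bash
python3 - <<'E'
from rig import *
from h import *
s=snapshot("top"); P=cloud(s)
cv2.imwrite("pics/top4.png",cv2.resize(s["frame"][130:290,180:420],None,fx=3,fy=3))
s=snapshot("side"); cv2.imwrite("pics/side4.png",cv2.resize(s["frame"][100:300,180:400],None,fx=3,fy=3))
Q=P.reshape(-1,3); Q=Q[(Q[:,0]>680)&(Q[:,0]<800)&(abs(Q[:,1]-36)<70)&(Q[:,2]>50)&(Q[:,2]<90)]
r=cv2.minAreaRect(Q[:,:2].astype(np.float32)); c=np.array(r[0]); print(r,np.median(Q[:,2]),len(Q))
d=c-[602.2,8.6]; a=np.radians(11.02); print("zone",d@[np.cos(a),np.sin(a)],d@[-np.sin(a),np.cos(a)])
E
```

```text
((749.0654907226562, 38.917381286621094), (62.6190185546875, 67.4760971069336), 89.56230926513672) 65.79796967024095 445
zone 149.95258429926017 1.6847656389683294
```

View pics/top4.png

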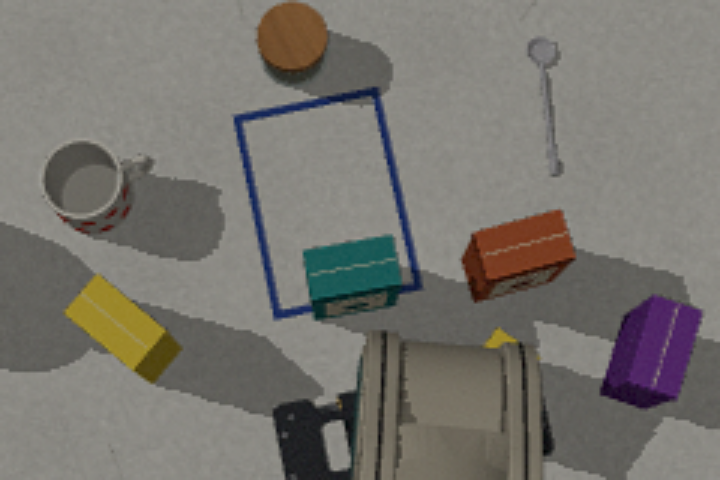

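View pics/side4.png

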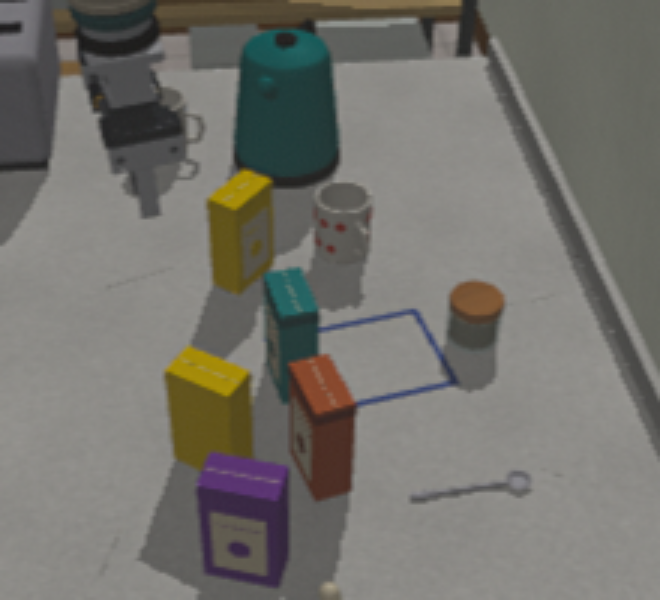

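The caddy is at zone x 150 (limit 129), upright, and everything else is in place. Next is the teal carton: its cream face centre is at about (492,-17), and I'll approach it from behind at z ≈ 118.

Request:
step_arm:
  deltas:
    - [[43,0.02,0.005,-0.04,0,0,0],[43,0.02,0.005,-0.04,0,0,-0.5],[43,0.02,0.004,-0.04,0,0,-0.5],[43,0.01,0.003,-0.035,0,0,0],[43,0,0,-0.01,0,0,0]]

```text
clock: 8.45
tool_pos: [452.9, -25.4, 125.8]
tcp_rot: [3.14, 0.071, -2.963]
contact_force: [-0.7, 0.7, -0.4]
gripper_width: 40.3
```

Request:
step_arm:
  deltas:
    - [[43,0,0,0,0,0,0]]

```text
clock: 8.55
tool_pos: [453.7, -24.7, 123.4]
tcp_rot: [3.14, 0.068, -2.962]
contact_force: [-0.1, 0.4, -0.2]
gripper_width: 40.7
```

```bash
python3 - <<'E'
from rig import *
from h import *
print(read_state()["joints"].round(3))
s=snapshot("side"); cv2.imwrite("pics/side5.png",cv2.resize(s["frame"][130:290,200:380],None,fx=4,fy=3.7))
E
```

```text
[-0.062  0.466  0.092  2.193 -0.138  0.421  1.893]
```

View pics/side5.png

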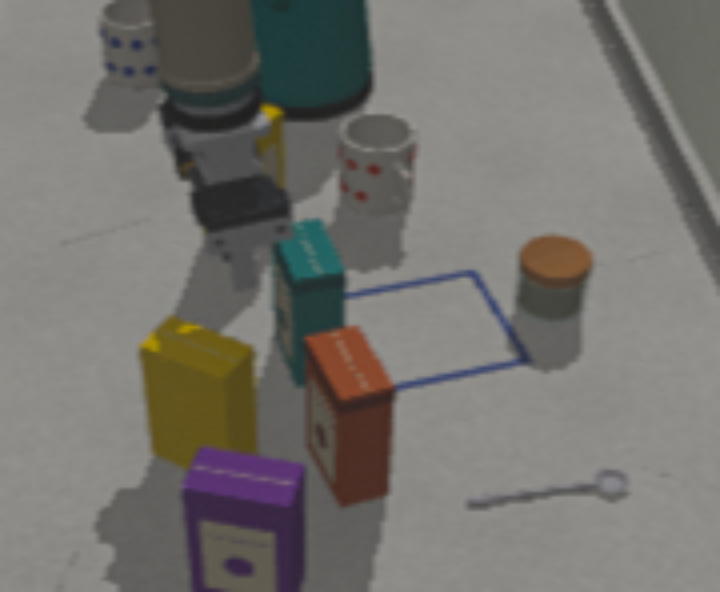

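The fingers at (240,270) are behind the cream face, level with the top of the teal carton. I'll push forward.

Request:
step_arm:
  deltas:
    - [[43,0.008,0.0015,-0.004,0,0,0],[43,0.008,0.0015,0,0,0,0],[43,0.007,0.0012,0,0,0,0],[43,0.006,0.001,0,0,0,0],[43,0.006,0.001,0,0,0,0]]

```text
clock: 9.1
tool_pos: [495.5, -17.7, 123.1]
tcp_rot: [3.141, 0.077, -2.962]
contact_force: [-0.1, 0.4, 0.3]
gripper_width: 40.6
```

Request:
step_arm:
  deltas:
    - [[43,0.006,0.001,0,0,0,0],[43,0.006,0.001,0,0,0,0],[43,0.006,0.001,0,0,0,0]]

```text
clock: 9.4
tool_pos: [515.6, -14.5, 123.9]
tcp_rot: [3.141, 0.078, -2.962]
contact_force: [0.9, -0.5, 1.2]
gripper_width: 40.3
```

```bash
python3 - <<'E'
from rig import *
from h import *
st=read_state();print(st["contact_force"],st["tool_pos"])
s=snapshot("side"); cv2.imwrite("pics/side6.png",cv2.resize(s["frame"][130:290,200:380],None,fx=4,fy=3.7))
E
```

```text
[ 0.89716699 -0.47254641  1.15898483] [515.64715379 -14.48056308 123.9232422 ]
```

View pics/side6.png

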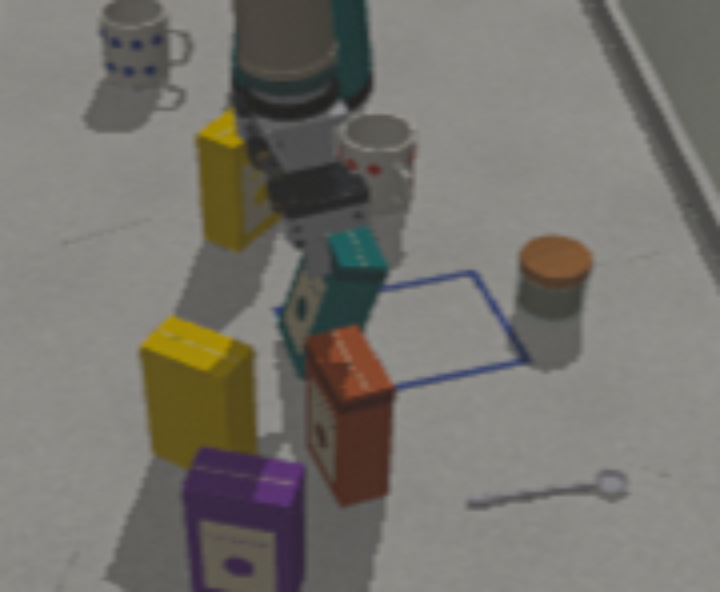

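The carton is tilting forward about its foot and is near balance. I'll keep pushing gently.

Request:
step_arm:
  deltas:
    - [[43,0.006,0.001,0,0,0,0],[43,0.006,0.001,0,0,0,0],[43,0.006,0.001,0,0,0,0],[43,0.004,0.001,0,0,0,0],[43,0,0,0,0,0,0]]

```text
clock: 9.95
tool_pos: [541.2, -9.8, 123.7]
tcp_rot: [-3.142, 0.08, -2.962]
contact_force: [-0.0, 0.3, 0.1]
gripper_width: 40.4
```

```bash
python3 - <<'E'
from rig import *
from h import *
s=snapshot("side"); cv2.imwrite("pics/side7.png",cv2.resize(s["frame"][130:290,200:380],None,fx=4,fy=3.7))
E
```

```text
(no output)
```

View pics/side7.png

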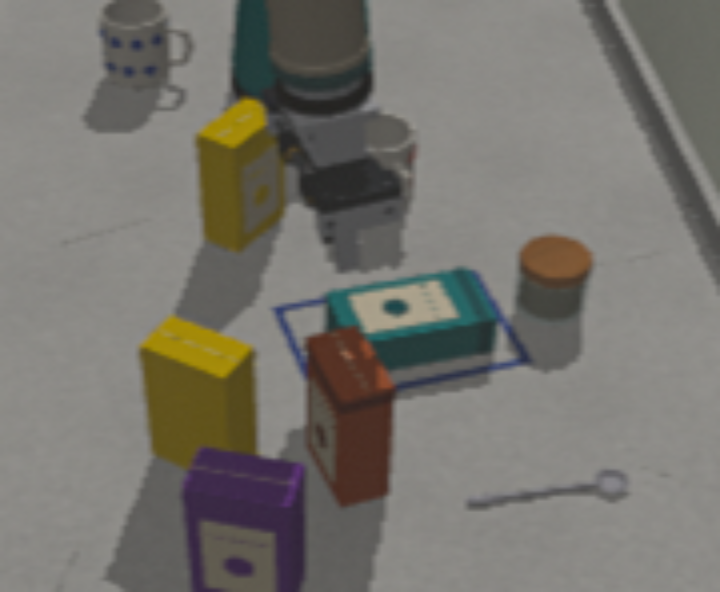

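The carton has fallen flat, panel up, inside the rectangle. I'll raise the arm, back away and measure.

Request:
step_arm:
  deltas:
    - [[43,0,0,0.04,0,0,0],[43,-0.02,0,0.045,0,0,0],[43,-0.045,-0.008,0.04,0,0,0],[43,-0.045,-0.008,0.03,0,0,0],[43,-0.045,-0.008,0,0,0,0]]

```text
clock: 10.5
tool_pos: [395.4, -31.7, 271.6]
tcp_rot: [-3.141, 0.078, -2.959]
contact_force: [0.2, -0.9, -0.3]
gripper_width: 40.6
```

Request:
step_arm:
  deltas:
    - [[43,-0.02,0,0,0,0,0],[43,0,0,0,0,0,0],[43,0,0,0,0,0,0]]

```text
clock: 10.8
tool_pos: [368.9, -32.7, 272.7]
tcp_rot: [3.141, 0.079, -2.962]
contact_force: [-0.2, 0.5, -0.5]
gripper_width: 40.2
```

```bash
python3 - <<'E'
from rig import *
from h import *
s=snapshot("top"); P=cloud(s); P0=np.load("top0.npy")
cv2.imwrite("pics/top8.png",cv2.resize(s["frame"][130:290,180:420],None,fx=3,fy=3))
Q=P.reshape(-1,3); a=np.radians(11.02)
def f(n,x0,x1,y0,y1,z0,z1):
    W=Q[(Q[:,0]>x0)&(Q[:,0]<x1)&(Q[:,1]>y0)&(Q[:,1]<y1)&(Q[:,2]>z0)&(Q[:,2]<z1)]
    r=cv2.minAreaRect(W[:,:2].astype(np.float32)); d=np.array(r[0])-[602.2,8.6]
    print(n,np.round(r[0],1),np.round(r[1],1),r[2],"zone",d@[np.cos(a),np.sin(a)],d@[-np.sin(a),np.cos(a)],np.median(W[:,2]))
f("carton",500,705,-70,90,36,60); f("caddy",705,810,-30,110,50,90); f("rust",490,580,-220,-110,130,165)
st=read_state();print(st["clock"],st["contact_force"],st["tool_pos"])
E
```

```text
carton [609.3   2.2] [141.5  80.4] 9.745848655700684 zone 5.705004033231532 -7.605131450272519 46.21248701259083
caddy [748.1  38.8] [67.4 62.7] 0.29413506388664246 zone 149.03368038149813 1.7822456077030184 65.57179504935266
rust [ 531.9 -163.6] [45.8 80.9] 13.894070625305176 zone -101.9375833498741 -155.63175494636917 140.63286265999864
10.85 [-0.38016298  0.25896302  0.44248977] [368.97988539 -32.70769262 272.51926049]
```

View pics/top8.png

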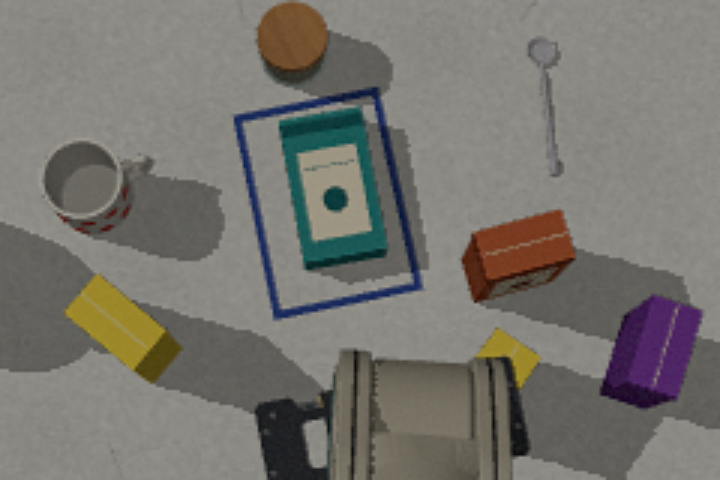

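The carton lies panel up within the tape (centre at picture (335,190)), and the caddy is clear above it at (292,37). Everything else is unmoved, so I'm handing in.

```bash
python3 -c "
from rig import *
print(sign_off())"
```

```text
the job is handed in; nothing more can be done
None
```

I slid the caddy upright out past the rectangle's +x end with the parted fingers. Then I pushed the teal carton high on its cream face until it toppled forwards into the rectangle, and handed the job in at about 10.9 s.

Last checks, from the top camera with the arm backed away:

| Item | Measured | Limit |
|---|---|---|
| Carton centre, in the rectangle's frame | (6, -8) mm | within ±27 mm on each axis |
| Carton angle to the rectangle | about 0.02 rad | 0.25 rad |
| Carton lying flat | top 46 mm up (45 mm deep), cream panel up | – |
| Caddy axis, lengthwise from the rectangle's centre | 149 mm | over 129 mm |
| Caddy upright | lid 66 mm up (65 mm tall) | – |
| Rust carton movement | under 1 mm | 15 mm |

- **Other objects:** In the last pictures the red mug and teaspoon look unmoved. I did not measure either again. The blue mug and kettle were last in view just before the final retreat, and the teapot was not looked at again after the start.
- **Went off plan:** While lowering behind the caddy, joint 6 came near its range limit and the tool drifted about 16 mm forward. It touched nothing, and I corrected it by taking out most of the tilt.
- **Disagreement:** The caddy's short side read 63 mm against the true 68 mm. I took this as depth-edge noise; it still leaves about 20 mm of margin.

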